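# Bolt the sprung lid of the lamp-parts chest

## Task

Close up the wooden parts chest: press its sprung lid down shut, and while it is down push the barrel bolt across until its nose is felt to bottom firmly against the end stop inside the keeper, then let go. Feel your way gently: do not lean hard on the lid or ram the bolt, and leave the other wares on the bench where they are.

Things in the scene. Friction and masses are not known exactly. Their poses are not given: they have to be found in the camera images.
- chest: Low dark wooden parts chest fixed on the bench, 260 (x) x 360 (y) x 104 mm high; origin at the centre of its underside, x away from its front, y along its front, z up. The part of its top at y from +85 to +180 mm is a fixed deck (top at z = 104 mm) that carries the keeper; the rest is the hinged lid.
- lid (a joint): Angle of the lid (rad): 0 = shut on the chest's front wall, its 14 mm board flush with the deck; grows as the front edge rises. Hinge springs hold it ajar at about 0.2 rad, and it rises again if let go unbolted; holding it shut takes about 8 to 13 N down at the bolt. Over 30 N of lid on chest is too hard. Mass about 0.5 kg.
- lid_hinge (a point): Point on the lid's hinge line, which is parallel to the chest's y axis, at x = +110, y = 0, z = 90 mm in the chest frame. The lid covers x from -130 to +110 mm, y from -180 to +83 mm in the chest frame.
- bolt (a joint): How far the bolt has slid (m) along chest +y, towards the keeper: 0 = fully drawn back, 0.08 = limit. It drags with about 2 N and stays where it is left. With the lid shut the bolt axis lies at x = -85 mm, z = 116 mm in the chest frame, on the keeper's axis.
- bolt_post (a point): Grip point on the bolt's upright round steel post, 16 mm diameter, its top 16 mm above this point. 38 mm above the bolt axis; with the lid shut it is at x = -85, y = -30 + bolt travel, z = 154 mm in the chest frame. The post leans with the lid. The bolt's two guides at chest y = -100 and +64 mm are 22 mm high above the lid, 28 mm lower than this point.
- bolt_tip (a point): The very tip of the bolt's round nose (bar 12 mm diameter), on its axis, 100 mm towards +y of the post and 38 mm below the grip point.
- keeper: Dark iron keeper fixed on the deck: a tunnel along +y, outside 26 mm wide, 50 long, 24 high, inside 18 wide, 16 high, axis 12 mm above the deck; origin on the deck under the centre of its mouth, axes as the chest's. Its place along y varies by some mm. With the lid shut the nose has 2 mm play up and down, 3 mm sideways. Over 25 N between bolt and keeper is ramming.
- stop (a joint): How far the keeper's end stop is pressed in (m), 0 to 0.0015, about 8 N per mm. The stop is an iron block hidden in the tunnel, square to it; where it is set is not known: its face lies 18 to 36 mm past the mouth, and must be found by feel. The bolt is home when its tip has pressed the stop with more than 5 N for 0.1 s; once home it stays there when let go.
- rosette: Bystander: brass ceiling rosette lying on the bench, 104 mm diameter, 26 mm high; origin under its centre.
- lamp_base: Bystander: blue enamel lamp base, 96 mm diameter foot, 100 mm high; origin under its centre.
- cup: Bystander: squat bronze hanging cup, 84 mm diameter, 55 mm high; origin under its centre.
- toggle: Bystander: carved bone toggle lying on the bench, 70 x 22 x 18 mm; origin under its centre.

How it is judged:
On the way, in this order (a step that is already met when the one before it is completed fails the run):
1. the lid is pressed shut (within 0.025 rad) with the bolt tip still outside the keeper (value of joint lid below 0.025 rad and y of bolt_tip in the frame of keeper below 0 m), for 0.1 s.
2. the bolt nose bottoms in the keeper: with the lid shut, the tip presses the end stop with more than 5 N (contact force between bolt and stop above 5 N and value of joint lid below 0.025 rad), for 0.1 s.
At the end, for the whole second after the job is handed in: the lid is shut (within 0.025 rad), held by the bolt, whose tip lies inside the keeper within 3 mm of the face of its end stop, at rest (y of bolt_tip in the frame of stop between -0.003 and 0.003 m and value of joint lid between -0.015 and 0.025 rad and linear speed of bolt below 0.01 m/s); the robot touches nothing.
It fails at once if the lid is pressed on the chest with more than 30 N (contact force between lid and chest above 30 N).
It fails at once if bolt and keeper, or bolt and end stop, press on each other with more than 25 N (contact force between bolt and keeper above 25 N or contact force between bolt and stop above 25 N).
It fails at once if another ware on the bench is moved by more than 20 mm (distance of any of rosette, lamp_base, cup, toggle from where it was at the start of the episode above 0.02 m).
It also fails if it takes over 45 s, if anything falls off the work surface, if the arm or the gripper's body presses on something with over 40 N, if the wrist force passes 120 N, or if a joint passes its speed limit or range.

## Robot

A 6-joint arm with a two-finger parallel gripper is mounted at the origin on the work surface. World frame = base frame: x ahead of the robot, y to its left, z up, the work surface at z = 0. Lengths are in m, angles in rad, forces in N, time in s.
With the tool pointing down it reaches from about 0.4 to 0.825 m from the base axis. Payload 7 kg.
Tool frame: the origin (TCP) lies at the very end of the fingers, on their centre line; the grasp point (between the pads) lies 19 mm behind it; z points along the fingers, y is the line along which they close (so a half turn about z gives the same grasp; the last joint's range is limited). The gripper opens to 88 mm and grips with 3 to 60 N. Pads are 19 mm wide; open, the fingers measure 130 mm over their backs; the gripper's body (78 mm by 193 mm) begins 47 mm behind the grasp point.
Start: joints at [1.435, 0.359, 0.012, 0, -1.224, -0.288], TCP at [0.278, 0.615, 0.227] pointing down, gripper open.
Joint ranges: [-3.07, 3.07], [-1.43, 2.12], [-1.02, 1.25], [-3.03, 1.67], [-3.05, -0], [-3.03, 3.03]. Speed limits (rad/s): [2.39, 2.39, 3.01, 3.14, 3.14, 3.14].

## Interface

Orientations are given as [roll, pitch, yaw] about the fixed x, y, z axes, in that order (R = Rz(yaw) Ry(pitch) Rx(roll)).
In Python, from station import arm gives the robot as it stands. The module is installed in compiled form; this text tells all that it offers.
- The arm moves only by the shell command python3 -m crank 'ROWS' [FORCE]. ROWS is JSON, a list of rows, each an object of numbers: "dx", "dy", "dz": the shift along the world's x, y, z in m; "twist": the turn about the world's z in degrees; "grip": the opening, from -1 (shut) to 1 (fully open). A call has exactly 5 rows; each row is the pose to reach, as a shift and turn from the pose commanded when the call began; what a row does not reach only later rows make up. A row lasts 1/12 s, in which the tool goes at most 41.7 mm and 7.16 degrees, less where a joint would pass 70% of its speed; a pose out of reach is approached as far as the arm can. A call with a gripper value outside its range is refused whole. The fingers move at their own pace and stop on an object; FORCE is the grip in N (left out, the last holds). Time passes only in rows, so rows that repeat a pose let the fingers close, or fill a call up. It gives the time, the measured TCP pose, the force, the opening and the grip force at its end, in the units of the state.
- arm.get_state(): the state, without advancing time (a new reading comes with each control period).
- arm.grab_frame(name): name is "side" or "top"; returns the picture (420x560x3 uint8, red, green, blue); there is no depth.
- arm.get_calibration(name): a dict with "fx", "fy", "cx", "cy" (pixels), "cam_to_world" (4x4, takes a point from camera to world coordinates). Camera axes: x right, y down, z forward; pixel columns grow to the right and rows downward; lengths in m; the calibration is good to about 2 mm. A picture is of the moment at which its call begins. get_calibration takes no time and is no camera call.
- arm.job_done(): hands the job in; it is judged then, once.
The state is a dict: "t": time; "q": joint angles; "qd": joint speeds; "joint_efforts": joint torques, N m; "eef_pos": TCP position; "ee_rot": TCP orientation; "force": force on the tool from outside, world axes, zero at the start; "moment": the same for the moment, N m; "width": finger opening in m; "gripper_force": force on a finger pad.
Only numpy, scipy, OpenCV 4.12 (cv2) and the standard library are available. Lean on these libraries where they do the work, as an engineer would, in place of code of your own. Each camera call takes 0.05 s, during which the arm holds its last target. There are 200 camera calls.

## Working session

There is one attempt and no reset: what is moved stays moved. The work goes in short steps, Python scripts to look and compute and a shell command to move; the robot and the scene stay as the last step left them, time stands still between calls to the robot, and variables do not carry over. Pictures are saved under pics/ and viewed, at most 10 in all, crops included, and the job is handed in when it is done.

```bash
mkdir -p pics
python3 - <<'E'
from station import arm
import cv2,numpy as np
np.set_printoptions(precision=4,suppress=True)
for n in("side","top"):
    f=arm.grab_frame(n); cv2.imwrite(f"pics/{n}0.png",f[:,:,::-1]); c=arm.get_calibration(n); print(n,c)
s=arm.get_state();print(s)
E
```

```text
side {'fx': 416.4058051398767, 'fy': 416.4058051398767, 'cx': 284.29598072887006, 'cy': 210.95476524225882, 'cam_to_world': array([[ 0.8166, -0.3527,  0.4569,  0.0986],
       [-0.5771, -0.5154,  0.6335, -0.6738],
       [ 0.012 , -0.781 , -0.6244,  0.7632],
       [ 0.    ,  0.    ,  0.    ,  1.    ]])}
top {'fx': 481.3230195293625, 'fy': 481.3230195293625, 'cx': 281.57818102739145, 'cy': 212.22159607114773, 'cam_to_world': array([[ 0.0025, -0.9829,  0.1839,  0.3517],
       [-1.    , -0.0012,  0.0069, -0.0147],
       [-0.0066, -0.1839, -0.9829,  1.5048],
       [ 0.    ,  0.    ,  0.    ,  1.    ]])}
{'t': 0.1, 'q': array([ 1.4351,  0.3593,  0.0111, -0.0003, -1.2241, -0.2881]), 'qd': array([ 0.0005, -0.0016,  0.0027,  0.0004, -0.0015, -0.0004]), 'joint_efforts': array([ -0.0008, -58.4165,  29.3749,   7.0154,   0.0102,  -0.0001]), 'eef_pos': array([0.2774, 0.6149, 0.2257]), 'ee_rot': array([ 3.1401, -0.0002, -0.4239]), 'force': array([ 0.4001,  0.0212, -0.9244]), 'moment': array([0.0119, 0.074 , 0.0013]), 'gripper_force': 0.0, 'width': 0.08759591976237568}
```

View pics/side0.png

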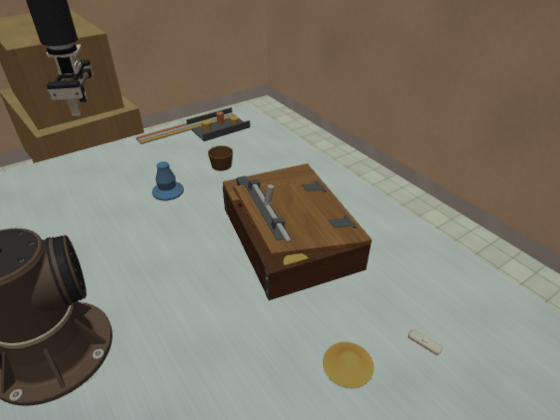

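View pics/top0.png

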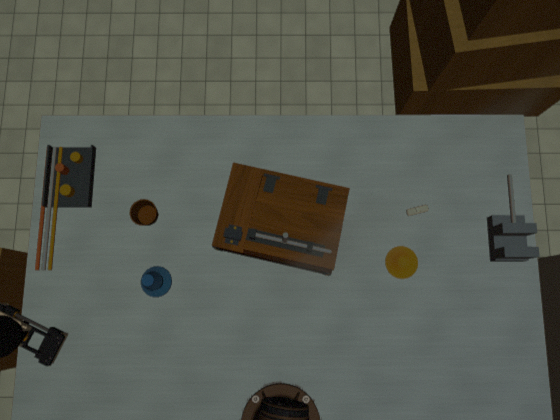

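The side view shows the chest at about (225–368, 165–290), with the post near (268,193). In the top view the chest corners are roughly (234,163), (349,187), (331,273) and (213,247), the keeper is near (233,234) and the post near (285,236). I'll zoom in for exact pixels.

Run:
```python
import cv2
t=cv2.imread("pics/top0.png")[155:285,205:360]; s=cv2.imread("pics/side0.png")[155:300,210:380]
cv2.imwrite("pics/topc.png",cv2.resize(t,None,fx=5,fy=4.5,interpolation=cv2.INTER_CUBIC)[:, :800] if 0 else cv2.resize(t,None,fx=4,fy=4,interpolation=cv2.INTER_CUBIC))
cv2.imwrite("pics/sidec.png",cv2.resize(s,None,fx=4,fy=4,interpolation=cv2.INTER_CUBIC))
```

```text
(no output)
```

View pics/topc.png

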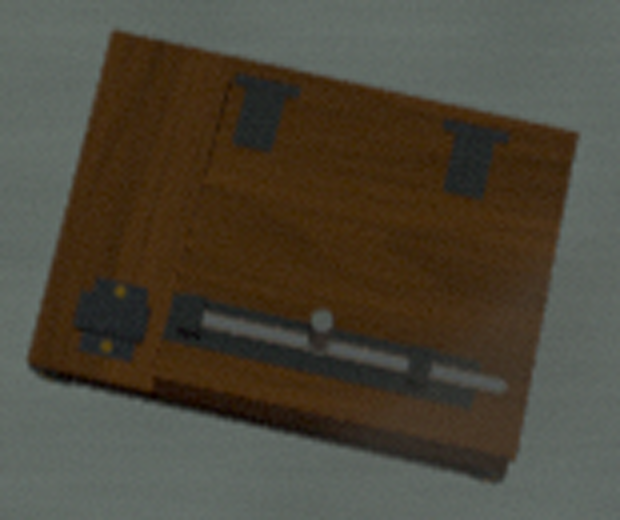

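View pics/sidec.png

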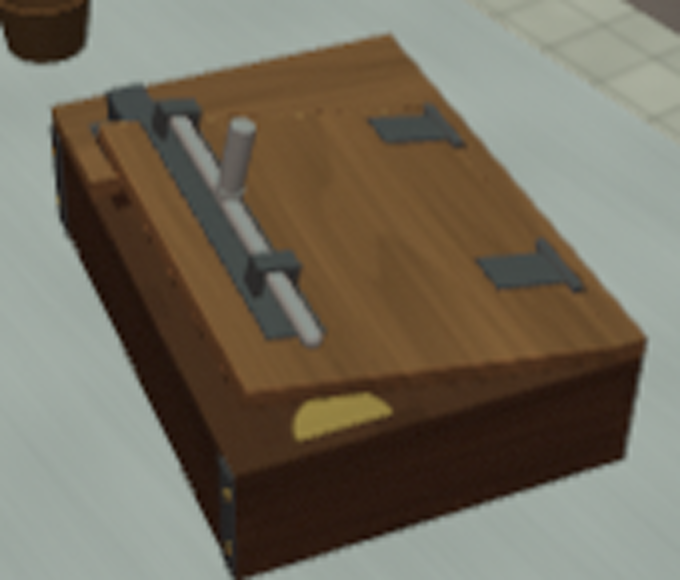

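```bash
cat > geo.py <<'E'
from station import arm
import numpy as np
def ray(n,uv):
    c=arm.get_calibration(n);T=np.array(c["cam_to_world"])
    d=T[:3,:3]@[(uv[0]-c["cx"])/c["fx"],(uv[1]-c["cy"])/c["fy"],1]
    return T[:3,3],d/np.linalg.norm(d)
def plane(n,uv,z):
    o,d=ray(n,uv);return o+d*(z-o[2])/d[2]
def tri(a,b):
    A=np.zeros((3,3));v=np.zeros(3)
    for n,uv in(("top",a),("side",b)):
        o,d=ray(n,uv);P=np.eye(3)-np.outer(d,d);A+=P;v+=P@o
    p=np.linalg.solve(A,v)
    return p,[np.linalg.norm(np.cross(p-ray(n,uv)[0],ray(n,uv)[1])) for n,uv in(("top",a),("side",b))]
E
cat > fit.py <<'E'
from geo import *
from scipy.optimize import least_squares
np.set_printoptions(precision=4,suppress=True)
t=lambda x,y:(x/4+205,y/4+155)
s=lambda x,y:(x/4+210,y/4+155)
P=[("top",t(112,32),(.13,.18,.104)),("top",t(577,133),(.13,-.18,.104)),("top",t(33,365),(-.13,.18,.104)),
("side",s(53,107),(-.13,.18,.104)),("side",s(390,36),(.13,.18,.104)),("side",s(645,341),(.13,-.18,.104)),("side",s(232,475),(-.13,-.18,.09)),("side",s(236,578),(-.13,-.18,0))]
def R(a):return np.array([[np.cos(a),-np.sin(a)],[np.sin(a),np.cos(a)]])
W=[plane(n,uv,q[2])[:2] for n,uv,q in P]
f=lambda p:np.concatenate([p[:2]+R(p[2])@np.array(q[:2])-w for w,(_,_,q) in zip(W,P)])
r=least_squares(f,[.6,0,0]);p=r.x
print(p,np.degrees(p[2]));print(f(p).reshape(-1,2))
toc=lambda w:np.r_[R(p[2]).T@(np.array(w[:2])-p[:2]),w[2]]
tow=lambda c:np.r_[p[:2]+R(p[2])@np.array(c[:2]),c[2]]
if __name__=="__main__":
    w,e=tri(t(321,316),s(243,125));print("post top",w,e,toc(w))
    print("keeper mouth top mid",toc(plane("top",t(144,314),.128)),"far",toc(plane("top",t(79,302),.128)))
    print("keeper side top mouth",toc(plane("side",s(134,110),.128)))
    for l in(.2,.15,.1,.05,0):
        x,z=-.195,.08 # post top rel hinge (154+16-90)
        print(l,"post top",tow([.11+x*np.cos(l)+z*np.sin(l),-.03,.09-x*np.sin(l)+z*np.cos(l)]))
E
python3 fit.py
```

```text
[ 0.6007 -0.0053 -0.2236] -12.810660649329908
[[ 0.0024 -0.0008]
 [ 0.0006 -0.0029]
 [ 0.0015  0.0043]
 [-0.0023  0.0027]
 [ 0.0015  0.0036]
 [ 0.002  -0.0002]
 [-0.0016 -0.0025]
 [-0.0042 -0.0042]]
post top [ 0.5341 -0.0155  0.2055] [np.float64(0.00043794627772324754), np.float64(0.000437946277723169)] [-0.0626 -0.0247  0.2055]
keeper mouth top mid [-0.0787  0.1024  0.128 ] far [-0.0807  0.1503  0.128 ]
keeper side top mouth [-0.0858  0.1206  0.128 ]
0.2 post top [ 0.5304 -0.0201  0.2071]
0.15 post top [ 0.5249 -0.0188  0.1982]
0.1 post top [ 0.5199 -0.0177  0.1891]
0.05 post top [ 0.5153 -0.0166  0.1796]
0 post top [ 0.5111 -0.0157  0.17  ]
```

```bash
python3 -m crank '[{"dx":0.013,"dy":-0.031,"dz":0.01,"twist":2,"grip":1},{"dx":0.026,"dy":-0.063,"dz":0.02,"twist":4,"grip":1},{"dx":0.038,"dy":-0.094,"dz":0.03,"twist":6,"grip":1},{"dx":0.05,"dy":-0.126,"dz":0.03,"twist":9,"grip":1},{"dx":0.063,"dy":-0.157,"dz":0.03,"twist":11.5,"grip":1}]' 20
python3 -m crank '[{"dx":0.013,"dy":-0.031,"grip":1},{"dx":0.026,"dy":-0.063,"grip":1},{"dx":0.038,"dy":-0.094,"grip":1},{"dx":0.05,"dy":-0.126,"grip":1},{"dx":0.063,"dy":-0.157,"grip":1}]'
python3 -m crank '[{"dx":0.013,"dy":-0.031,"grip":1},{"dx":0.026,"dy":-0.063,"grip":1},{"dx":0.038,"dy":-0.094,"grip":1},{"dx":0.05,"dy":-0.126,"grip":1},{"dx":0.063,"dy":-0.157,"grip":1}]'
python3 -m crank '[{"dx":0.013,"dy":-0.031,"grip":1},{"dx":0.026,"dy":-0.063,"grip":1},{"dx":0.038,"dy":-0.094,"grip":1},{"dx":0.05,"dy":-0.126,"grip":1},{"dx":0.063,"dy":-0.157,"grip":1}]'
```

```text
t: 0.52
eef_pos: [0.3408, 0.4568, 0.2569]
ee_rot: [-3.141, 0.0, -0.22]
force: [0.1, 0.3, 0.6]
width: 0.0877
gripper_force: 0.0invalid input at $[0]: expected keys dx, dy, dz, twist, grip
invalid input at $[0]: expected keys dx, dy, dz, twist, grip
invalid input at $[0]: expected keys dx, dy, dz, twist, grip
```

```bash
python3 -m crank '[{"dx":0.013,"dy":-0.031,"dz":0,"twist":0,"grip":1},{"dx":0.026,"dy":-0.063,"dz":0,"twist":0,"grip":1},{"dx":0.038,"dy":-0.094,"dz":0,"twist":0,"grip":1},{"dx":0.05,"dy":-0.126,"dz":0,"twist":0,"grip":1},{"dx":0.063,"dy":-0.157,"dz":0,"twist":0,"grip":1}]'
python3 -m crank '[{"dx":0.013,"dy":-0.031,"dz":0,"twist":0,"grip":1},{"dx":0.026,"dy":-0.063,"dz":0,"twist":0,"grip":1},{"dx":0.038,"dy":-0.094,"dz":0,"twist":0,"grip":1},{"dx":0.05,"dy":-0.126,"dz":0,"twist":0,"grip":1},{"dx":0.063,"dy":-0.157,"dz":0,"twist":0,"grip":1}]'
python3 -m crank '[{"dx":0.013,"dy":-0.031,"dz":0,"twist":0,"grip":1},{"dx":0.026,"dy":-0.063,"dz":0,"twist":0,"grip":1},{"dx":0.038,"dy":-0.094,"dz":0,"twist":0,"grip":1},{"dx":0.05,"dy":-0.126,"dz":0,"twist":0,"grip":1},{"dx":0.063,"dy":-0.157,"dz":0,"twist":0,"grip":1}]'
```

```text
t: 0.93
eef_pos: [0.4036, 0.2994, 0.2564]
ee_rot: [3.141, 0.0, -0.223]
force: [0.1, 0.7, -0.5]
width: 0.0878
gripper_force: 0.0
t: 1.35
eef_pos: [0.4665, 0.1425, 0.2565]
ee_rot: [-3.141, 0.0, -0.223]
force: [0.4, 0.4, -0.2]
width: 0.0879
gripper_force: 0.0
t: 1.77
eef_pos: [0.5296, -0.0145, 0.2565]
ee_rot: [-3.142, 0.0, -0.223]
force: [0.3, 0.7, -0.5]
width: 0.0874
gripper_force: 0.0
```

```bash
python3 -m crank '[{"dx":0.001,"dy":0,"dz":-0.02,"twist":0,"grip":1},{"dx":0.001,"dy":0,"dz":-0.04,"twist":0,"grip":1},{"dx":0.001,"dy":0,"dz":-0.06,"twist":0,"grip":1},{"dx":0.001,"dy":0,"dz":-0.075,"twist":0,"grip":1},{"dx":0.001,"dy":0,"dz":-0.084,"twist":0,"grip":1}]' 20
python3 - <<'E'
from station import arm
import cv2
s=arm.grab_frame("side")[145:285,200:380,::-1]
cv2.imwrite("pics/s1.png",cv2.resize(s,None,fx=4,fy=4,interpolation=cv2.INTER_CUBIC))
E
```

```text
t: 2.18
eef_pos: [0.5294, -0.0132, 0.1704]
ee_rot: [3.14, 0.003, -0.224]
force: [0.6, -0.4, 0.5]
width: 0.0878
gripper_force: 0.0
```

View pics/s1.png

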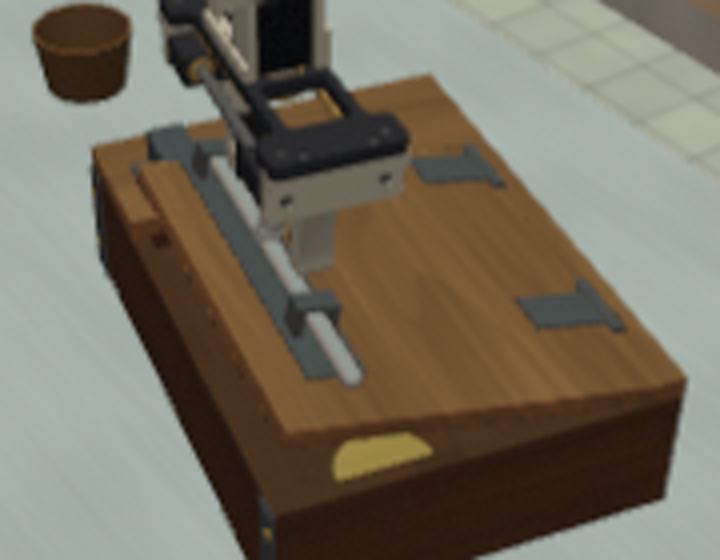

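The fingers straddle the post: the near finger is at about (315,240) in the crop, past the bar, and the guides are clear. Closing now.

```bash
python3 -m crank '[{"dx":0,"dy":0,"dz":0,"twist":0,"grip":-1},{"dx":0,"dy":0,"dz":0,"twist":0,"grip":-1},{"dx":0,"dy":0,"dz":0,"twist":0,"grip":-1},{"dx":0,"dy":0,"dz":0,"twist":0,"grip":-1},{"dx":0,"dy":0,"dz":0,"twist":0,"grip":-1}]' 20
python3 -m crank '[{"dx":0,"dy":0,"dz":0,"twist":0,"grip":-1},{"dx":0,"dy":0,"dz":0,"twist":0,"grip":-1},{"dx":0,"dy":0,"dz":0,"twist":0,"grip":-1},{"dx":0,"dy":0,"dz":0,"twist":0,"grip":-1},{"dx":0,"dy":0,"dz":0,"twist":0,"grip":-1}]' 20
```

```text
t: 2.65
eef_pos: [0.531, -0.0125, 0.1734]
ee_rot: [-3.141, -0.001, -0.223]
force: [1.2, -0.1, -0.4]
width: 0.0596
gripper_force: 0.0
t: 3.07
eef_pos: [0.5306, -0.0128, 0.1726]
ee_rot: [-3.142, -0.0, -0.223]
force: [-0.8, 0.2, -0.2]
width: 0.0267
gripper_force: 0.0
```

```bash
python3 -m crank '[{"dx":0,"dy":0,"dz":0,"twist":0,"grip":-1},{"dx":0,"dy":0,"dz":0,"twist":0,"grip":-1},{"dx":0,"dy":0,"dz":0,"twist":0,"grip":-1},{"dx":0,"dy":0,"dz":0,"twist":0,"grip":-1},{"dx":0,"dy":0,"dz":0,"twist":0,"grip":-1}]' 20
```

```text
t: 3.48
eef_pos: [0.5306, -0.0127, 0.1725]
ee_rot: [3.142, 0.0, -0.223]
force: [0.2, -0.1, -0.2]
width: 0.0157
gripper_force: 20.0
```

```bash
python3 -m crank '[{"dx":-0.003,"dy":0.0007,"dz":-0.006,"twist":0,"grip":-1},{"dx":-0.006,"dy":0.0014,"dz":-0.012,"twist":0,"grip":-1},{"dx":-0.009,"dy":0.002,"dz":-0.018,"twist":0,"grip":-1},{"dx":-0.0105,"dy":0.0024,"dz":-0.022,"twist":0,"grip":-1},{"dx":-0.012,"dy":0.0027,"dz":-0.026,"twist":0,"grip":-1}]' 20
```

```text
t: 3.9
eef_pos: [0.5199, -0.0102, 0.1479]
ee_rot: [-3.141, -0.003, -0.222]
force: [-0.9, -1.5, 10.7]
width: 0.0153
gripper_force: 20.0
```

```bash
python3 -m crank '[{"dx":-0.0007,"dy":0.0002,"dz":-0.002,"twist":0,"grip":-1},{"dx":-0.0014,"dy":0.0003,"dz":-0.004,"twist":0,"grip":-1},{"dx":-0.002,"dy":0.0005,"dz":-0.006,"twist":0,"grip":-1},{"dx":-0.0027,"dy":0.0006,"dz":-0.008,"twist":0,"grip":-1},{"dx":-0.003,"dy":0.0007,"dz":-0.009,"twist":0,"grip":-1}]' 20
```

```text
t: 4.32
eef_pos: [0.517, -0.0095, 0.1392]
ee_rot: [-3.141, -0.003, -0.222]
force: [-2.0, -2.4, 11.1]
width: 0.0155
gripper_force: 20.0
```

```bash
python3 -m crank '[{"dx":-0.0003,"dy":0,"dz":-0.001,"twist":0,"grip":-1},{"dx":-0.0006,"dy":0.0001,"dz":-0.002,"twist":0,"grip":-1},{"dx":-0.0008,"dy":0.0002,"dz":-0.0025,"twist":0,"grip":-1},{"dx":-0.001,"dy":0.0002,"dz":-0.003,"twist":0,"grip":-1},{"dx":-0.001,"dy":0.0002,"dz":-0.003,"twist":0,"grip":-1}]' 20
```

```text
t: 4.73
eef_pos: [0.5161, -0.0093, 0.1364]
ee_rot: [-3.141, -0.004, -0.222]
force: [-1.4, -1.2, 9.9]
width: 0.0157
gripper_force: 20.0
```

```bash
python3 -m crank '[{"dx":0,"dy":0,"dz":-0.0005,"twist":0,"grip":-1},{"dx":-0.0002,"dy":0,"dz":-0.001,"twist":0,"grip":-1},{"dx":-0.0003,"dy":0,"dz":-0.0015,"twist":0,"grip":-1},{"dx":-0.0003,"dy":0,"dz":-0.0015,"twist":0,"grip":-1},{"dx":-0.0003,"dy":0,"dz":-0.0015,"twist":0,"grip":-1}]' 20
```

```text
t: 5.15
eef_pos: [0.5157, -0.0092, 0.1348]
ee_rot: [-3.141, -0.003, -0.222]
force: [-2.3, -0.6, 10.7]
width: 0.0158
gripper_force: 20.0
```

```bash
python3 -m crank '[{"dx":0,"dy":0,"dz":-0.0005,"twist":0,"grip":-1},{"dx":-0.0002,"dy":0,"dz":-0.001,"twist":0,"grip":-1},{"dx":-0.0003,"dy":0,"dz":-0.0015,"twist":0,"grip":-1},{"dx":-0.0003,"dy":0,"dz":-0.0015,"twist":0,"grip":-1},{"dx":-0.0003,"dy":0,"dz":-0.0015,"twist":0,"grip":-1}]' 20
```

```text
t: 5.57
eef_pos: [0.5154, -0.0091, 0.1335]
ee_rot: [-3.141, -0.003, -0.222]
force: [-3.0, -0.4, 12.9]
width: 0.0154
gripper_force: 20.0
```

```bash
python3 -m crank '[{"dx":0,"dy":0,"dz":-0.0005,"twist":0,"grip":-1},{"dx":0,"dy":0,"dz":-0.001,"twist":0,"grip":-1},{"dx":0,"dy":0,"dz":-0.001,"twist":0,"grip":-1},{"dx":0,"dy":0,"dz":-0.001,"twist":0,"grip":-1},{"dx":0,"dy":0,"dz":-0.001,"twist":0,"grip":-1}]' 20
python3 - <<'E'
from station import arm
import cv2
s=arm.grab_frame("side")[145:285,200:380,::-1]
cv2.imwrite("pics/s2.png",cv2.resize(s,None,fx=4,fy=4,interpolation=cv2.INTER_CUBIC))
E
```

```text
t: 5.98
eef_pos: [0.5155, -0.0092, 0.1333]
ee_rot: [-3.141, -0.004, -0.222]
force: [-6.5, 0.8, 20.4]
width: 0.0156
gripper_force: 20.0
```

View pics/s2.png

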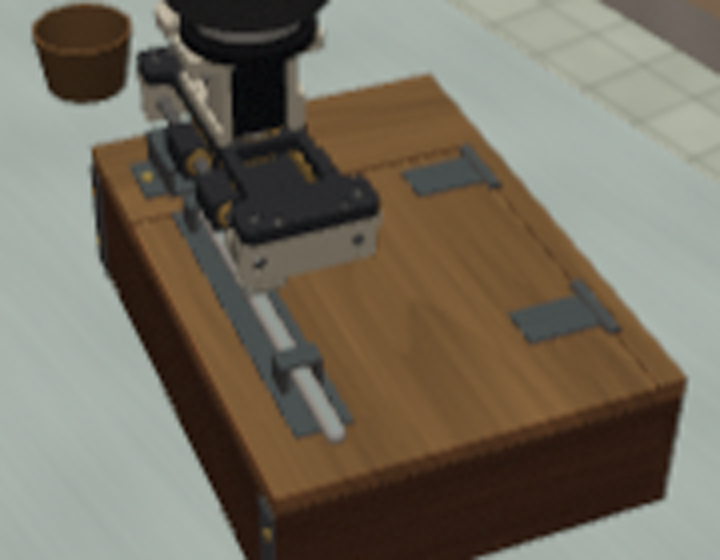

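The lid is shut flush and pressing moderately. Sliding the bolt along chest +y (0.222, 0.975).

```bash
python3 -m crank '[{"dx":0.0003,"dy":0.003,"dz":0,"twist":0,"grip":-1},{"dx":0.001,"dy":0.006,"dz":0,"twist":0,"grip":-1},{"dx":0.0017,"dy":0.009,"dz":0,"twist":0,"grip":-1},{"dx":0.0023,"dy":0.012,"dz":0,"twist":0,"grip":-1},{"dx":0.003,"dy":0.015,"dz":0,"twist":0,"grip":-1}]' 20
```

```text
t: 6.45
eef_pos: [0.5188, 0.0058, 0.1334]
ee_rot: [-3.141, -0.004, -0.222]
force: [-3.6, -1.0, 18.4]
width: 0.0155
gripper_force: 20.0
```

```bash
python3 -m crank '[{"dx":0.0004,"dy":0.002,"dz":0,"twist":0,"grip":-1},{"dx":0.0009,"dy":0.004,"dz":0,"twist":0,"grip":-1},{"dx":0.0013,"dy":0.006,"dz":0,"twist":0,"grip":-1},{"dx":0.0018,"dy":0.008,"dz":0,"twist":0,"grip":-1},{"dx":0.0022,"dy":0.01,"dz":0,"twist":0,"grip":-1}]' 20
python3 -m crank '[{"dx":0.0003,"dy":0.0015,"dz":0,"twist":0,"grip":-1},{"dx":0.0006,"dy":0.003,"dz":0,"twist":0,"grip":-1},{"dx":0.001,"dy":0.0045,"dz":0,"twist":0,"grip":-1},{"dx":0.0013,"dy":0.006,"dz":0,"twist":0,"grip":-1},{"dx":0.0017,"dy":0.0075,"dz":0,"twist":0,"grip":-1}]' 20
```

```text
t: 6.87
eef_pos: [0.5211, 0.0159, 0.1334]
ee_rot: [-3.141, -0.005, -0.222]
force: [-3.1, -1.3, 18.2]
width: 0.0159
gripper_force: 20.0
t: 7.28
eef_pos: [0.5228, 0.0233, 0.1334]
ee_rot: [-3.141, -0.005, -0.222]
force: [-3.8, -1.6, 18.2]
width: 0.0153
gripper_force: 20.0
```

```bash
python3 -m crank '[{"dx":0.0002,"dy":0.001,"dz":0,"twist":0,"grip":-1},{"dx":0.0004,"dy":0.002,"dz":0,"twist":0,"grip":-1},{"dx":0.0007,"dy":0.003,"dz":0,"twist":0,"grip":-1},{"dx":0.0009,"dy":0.004,"dz":0,"twist":0,"grip":-1},{"dx":0.0011,"dy":0.005,"dz":0,"twist":0,"grip":-1}]' 20
python3 -m crank '[{"dx":0.0002,"dy":0.001,"dz":0,"twist":0,"grip":-1},{"dx":0.0004,"dy":0.002,"dz":0,"twist":0,"grip":-1},{"dx":0.0007,"dy":0.003,"dz":0,"twist":0,"grip":-1},{"dx":0.0009,"dy":0.004,"dz":0,"twist":0,"grip":-1},{"dx":0.0009,"dy":0.004,"dz":0,"twist":0,"grip":-1}]' 20
```

```text
t: 7.7
eef_pos: [0.524, 0.0284, 0.1334]
ee_rot: [-3.141, -0.005, -0.222]
force: [-3.4, -1.5, 17.4]
width: 0.0155
gripper_force: 20.0
t: 8.12
eef_pos: [0.5249, 0.0325, 0.1333]
ee_rot: [-3.14, -0.005, -0.222]
force: [-2.7, -0.5, 18.6]
width: 0.0159
gripper_force: 20.0
```

```bash
python3 -m crank '[{"dx":0.0001,"dy":0.0006,"dz":0,"twist":0,"grip":-1},{"dx":0.0003,"dy":0.0012,"dz":0,"twist":0,"grip":-1},{"dx":0.0004,"dy":0.0018,"dz":0,"twist":0,"grip":-1},{"dx":0.0005,"dy":0.0024,"dz":0,"twist":0,"grip":-1},{"dx":0.0005,"dy":0.0024,"dz":0,"twist":0,"grip":-1}]' 20
```

```text
t: 8.53
eef_pos: [0.5254, 0.0349, 0.1334]
ee_rot: [-3.14, -0.005, -0.222]
force: [-2.4, -1.1, 18.3]
width: 0.0152
gripper_force: 20.0
```

```bash
python3 -m crank '[{"dx":0.0001,"dy":0.0005,"dz":0,"twist":0,"grip":-1},{"dx":0.0002,"dy":0.001,"dz":0,"twist":0,"grip":-1},{"dx":0.0003,"dy":0.0015,"dz":0,"twist":0,"grip":-1},{"dx":0.0004,"dy":0.002,"dz":0,"twist":0,"grip":-1},{"dx":0.0004,"dy":0.002,"dz":0,"twist":0,"grip":-1}]' 20
```

```text
t: 8.95
eef_pos: [0.5259, 0.0368, 0.1334]
ee_rot: [-3.14, -0.005, -0.222]
force: [-4.0, -2.2, 17.7]
width: 0.0155
gripper_force: 20.0
```

```bash
python3 -m crank '[{"dx":0.0001,"dy":0.0005,"dz":0,"twist":0,"grip":-1},{"dx":0.0002,"dy":0.001,"dz":0,"twist":0,"grip":-1},{"dx":0.0003,"dy":0.0015,"dz":0,"twist":0,"grip":-1},{"dx":0.0004,"dy":0.002,"dz":0,"twist":0,"grip":-1},{"dx":0.0004,"dy":0.002,"dz":0,"twist":0,"grip":-1}]' 20
```

```text
t: 9.37
eef_pos: [0.5261, 0.0379, 0.1334]
ee_rot: [3.141, -0.005, -0.222]
force: [-2.5, -6.8, 19.3]
width: 0.0156
gripper_force: 20.0
```

```bash
python3 -m crank '[{"dx":0.0001,"dy":0.0005,"dz":0,"twist":0,"grip":-1},{"dx":0.0002,"dy":0.001,"dz":0,"twist":0,"grip":-1},{"dx":0.0003,"dy":0.0015,"dz":0,"twist":0,"grip":-1},{"dx":0.0004,"dy":0.002,"dz":0,"twist":0,"grip":-1},{"dx":0.0004,"dy":0.002,"dz":0,"twist":0,"grip":-1}]' 20
```

```text
t: 9.78
eef_pos: [0.5262, 0.0387, 0.1334]
ee_rot: [3.139, -0.004, -0.222]
force: [-0.7, -12.5, 17.9]
width: 0.0156
gripper_force: 20.0
```

```bash
python3 -m crank '[{"dx":0.0001,"dy":0.0004,"dz":0,"twist":0,"grip":-1},{"dx":0.0001,"dy":0.0006,"dz":0,"twist":0,"grip":-1},{"dx":0.0001,"dy":0.0006,"dz":0,"twist":0,"grip":-1},{"dx":0.0001,"dy":0.0006,"dz":0,"twist":0,"grip":-1},{"dx":0.0001,"dy":0.0006,"dz":0,"twist":0,"grip":-1}]' 20
python3 - <<'E'
from station import arm
import cv2
s=arm.grab_frame("top")[155:285,205:360,::-1]
cv2.imwrite("pics/t3.png",cv2.resize(s,None,fx=4,fy=4,interpolation=cv2.INTER_CUBIC))
E
```

```text
t: 10.2
eef_pos: [0.5262, 0.0388, 0.1334]
ee_rot: [3.139, -0.004, -0.222]
force: [-1.0, -14.2, 18.1]
width: 0.0151
gripper_force: 20.0
```

View pics/t3.png

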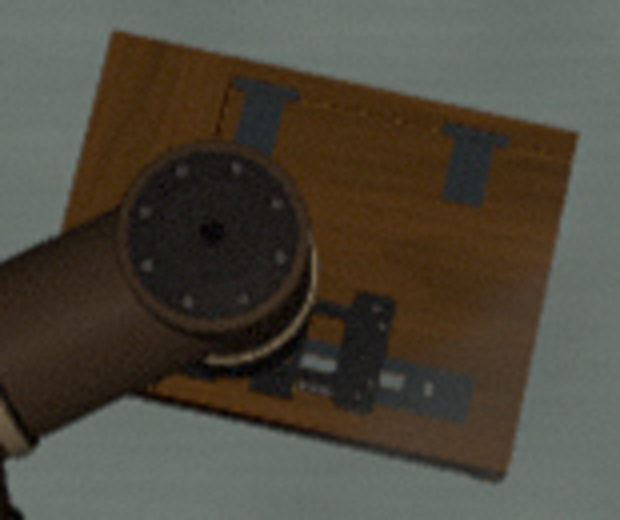

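The lid is flush and the push levels off at about 14 N along the bolt, rising roughly 8 N/mm, so this is the stop. The keeper itself is hidden by the arm. I'll take off the load, open part-way and lift off.

```bash
python3 -m crank '[{"dx":-0.0002,"dy":-0.001,"dz":0.0004,"twist":0,"grip":-1},{"dx":-0.0004,"dy":-0.0018,"dz":0.0008,"twist":0,"grip":-1},{"dx":-0.0004,"dy":-0.0018,"dz":0.0008,"twist":0,"grip":-0.3},{"dx":-0.0004,"dy":-0.0018,"dz":0.0008,"twist":0,"grip":-0.3},{"dx":-0.0004,"dy":-0.0018,"dz":0.0008,"twist":0,"grip":-0.3}]' 20
python3 -m crank '[{"dx":0,"dy":0,"dz":0,"twist":0,"grip":-0.3},{"dx":0,"dy":0,"dz":0,"twist":0,"grip":-0.3},{"dx":0,"dy":0,"dz":0,"twist":0,"grip":-0.3},{"dx":0,"dy":0,"dz":0,"twist":0,"grip":-0.3},{"dx":0,"dy":0,"dz":0,"twist":0,"grip":-0.3}]' 20
```

```text
t: 10.67
eef_pos: [0.524, 0.0396, 0.1311]
ee_rot: [-3.141, 0.0, -0.223]
force: [0.3, 0.3, -0.0]
width: 0.0285
gripper_force: 0.0
t: 11.08
eef_pos: [0.5242, 0.0397, 0.1312]
ee_rot: [3.141, 0.0, -0.223]
force: [-0.3, -0.5, -0.1]
width: 0.0305
gripper_force: 0.0
```

Free of the post; lift and move aside to check.

```bash
python3 -m crank '[{"dx":0,"dy":0,"dz":0.015,"twist":0,"grip":-0.3},{"dx":0,"dy":0,"dz":0.04,"twist":0,"grip":-0.3},{"dx":0,"dy":0,"dz":0.07,"twist":0,"grip":-0.3},{"dx":0,"dy":0,"dz":0.1,"twist":0,"grip":-0.3},{"dx":0,"dy":0,"dz":0.13,"twist":0,"grip":-0.3}]' 20
python3 -m crank '[{"dx":0,"dy":0.03,"dz":0,"twist":0,"grip":-0.3},{"dx":0,"dy":0.065,"dz":0,"twist":0,"grip":-0.3},{"dx":0,"dy":0.1,"dz":0,"twist":0,"grip":-0.3},{"dx":0,"dy":0.135,"dz":0,"twist":0,"grip":-0.3},{"dx":0,"dy":0.17,"dz":0,"twist":0,"grip":-0.3}]' 20
python3 - <<'E'
from station import arm
import cv2
s=arm.grab_frame("side")[145:285,200:380,::-1]
cv2.imwrite("pics/s4.png",cv2.resize(s,None,fx=4,fy=4,interpolation=cv2.INTER_CUBIC))
E
```

```text
t: 11.5
eef_pos: [0.524, 0.0395, 0.2627]
ee_rot: [3.141, 0.0, -0.223]
force: [1.1, -0.4, -0.3]
width: 0.0306
gripper_force: 0.0
t: 11.92
eef_pos: [0.524, 0.2111, 0.2616]
ee_rot: [-3.141, -0.0, -0.223]
force: [1.2, -0.5, -0.1]
width: 0.0306
gripper_force: 0.0
```

View pics/s4.png

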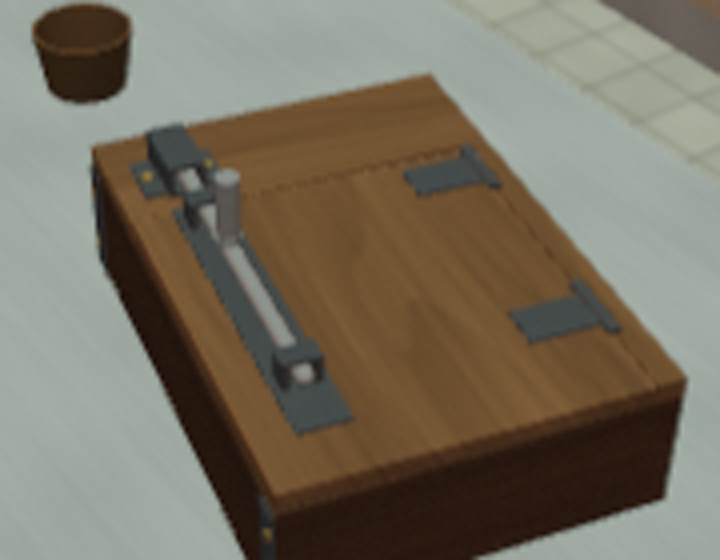

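The lid is still shut with the arm away, and the bolt runs through its guide into the keeper mouth at about (185,178).

```bash
python3 -c "
from station import arm
print(arm.job_done())"
```

```text
the job is handed in; nothing more can be done
None
```

I pressed the lid shut, pushed the bolt until it bottomed firmly on what felt like the end stop (about 14 N), and let go; the lid stayed shut on the bolt with the arm clear, and the job is handed in, though the station returned no verdict.

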